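# Set the pin polisher's click timer and start it

## Robot

A 6-joint arm with a two-finger parallel gripper is mounted at the origin on the work surface. World frame = base frame: x ahead of the robot, y to its left, z up, the work surface at z = 0. Lengths are in m, angles in rad, forces in N, time in s.
With the tool pointing down it reaches from about 0.35 to 0.725 m from the base axis. Payload 6 kg.
Tool frame: the origin (TCP) lies midway between the tips of the shut fingers; the grasp point (between the pads) lies 19 mm behind it; z points along the fingers, y is the line along which they close (so a half turn about z gives the same grasp; the last joint's range is limited). The gripper opens to 85 mm and grips with 20 to 120 N. Pads are 22 mm wide; open, the fingers measure 114 mm over their backs; the gripper's body (76 mm by 85 mm) begins 54 mm behind the grasp point. The pads swing forward as they close: fully open they stand 13 mm farther back than shut.
Start: joints at [-0.832, 0.04, 0.085, 0, -1.615, -0.334], TCP at [0.236, -0.551, 0.231] pointing down, gripper open.
Joint ranges: [-2.56, 2.56], [-1.29, 2.01], [-1.08, 1.49], [-3.29, 1.98], [-2.81, -0.18], [-2.99, 2.99]. Speed limits (rad/s): [2.57, 2.57, 3.01, 3.14, 3.14, 3.14].

## Interface

Orientations are given as a unit quaternion [w, x, y, z].
In Python, from workcell import env gives the robot as it stands. The module is installed in compiled form; this text tells all that it offers.
- The arm moves only by the shell command python3 -m handwheel 'ROWS' [FORCE]. ROWS is text: rows parted by semicolons, each of 5 numbers parted by spaces: the opening, from 0 (shut) to 1 (fully open), then the shift along the tool's x, y, z in units of 25 mm (1.0 is 25 mm), then the turn about the tool's z in units of 6 degrees (1.0 is 6 degrees). In form: fingers tx ty tz turn; .... A call has 1 to 8 rows; each row shifts and turns the commanded pose from where the row before left it, along the tool's axes as they then stand; what a row does not reach is not made up. A row lasts 1/12 s, in which the tool goes at most 41.7 mm and 7.16 degrees, less where a joint would pass 70% of its speed; a pose out of reach is approached as far as the arm can. A call is refused whole if a number of a shift passes 1 or a number of a turn 1, either way. A call with a gripper value outside its range is refused whole. The fingers move at their own pace and stop on an object; FORCE is the grip in N (left out, the last holds). Time passes only in rows, so rows that do not move let the fingers close. It gives the time, the measured TCP pose, the force, the opening and the grip force at its end, in the units of the state.
- env.observe(): the state, without advancing time (a new reading comes with each control period).
- env.get_image(name): name is "side" or "top" or "wrist"; returns a dict with "frame" (400x640x3 uint8, red, green, blue), "fovy" (degrees; the focal length in pixels is half the picture's height over the tangent of half this angle, whatever the lens; pixels are square), "cx", "cy" (the principal point, pixels), "D" ([k1, k2, p1, p2, k3] as OpenCV has them; the pictures are not rectified), "eye" and "rotation" of the camera in the world. Camera axes: x right, y up, looking along -z (the intrinsics and any distortion apply to the point x, -y, -z); pixel columns grow to the right and rows downward; lengths in m; the calibration is good to about 2 mm. A picture is of the moment at which its call begins. There is no depth.
- env.close_job(): hands the job in; it is judged then, once.
The state is a dict: "clock": time; "joint_pos": joint angles; "qvel": joint speeds; "effort": joint torques, N m; "tcp_pos": TCP position; "ee_rot": TCP orientation; "ft_force": force on the tool from outside, world axes, zero at the start; "wrist_torque": the same for the moment, N m; "gripper_width": finger opening in m; "grip_force": force on a finger pad.
Only numpy, scipy, OpenCV 4.12 (cv2) and the standard library are available. Lean on these libraries where they do the work, as an engineer would, in place of code of your own. Each camera call takes 0.05 s, during which the arm holds its last target. There are 200 camera calls.

## Task

Set the timer dial of the green pin polisher to the red-dot mark: push the dial down to its bottom and hold it there to free it, click it round clockwise without ever passing the red dot, and let it come back up and lock there. Then take the fingers off it and press the green start button fully down. Be gentle: never press on the machine with more than 25 newtons, do not shove it about on the bench, do not press the start button before the dial is set, and leave the ring and the tin that stand on the machine where they are.

Things in the scene. Friction and masses are not known exactly. Their poses are not given: they have to be found in the camera images.
- unit: the polisher, 6.5 kg, standing loose on four rubber feet: green housing, flat deck 85 mm above the bench with a black control panel. Origin: at bench height below the dial's axis. It reaches x -100 to +100, y -160 to +210 mm; -x is its front, z up. On the deck: the dial at (0, 0), the green start button at (0, -115) mm, the bowl at (0, +150) mm
- table: the wooden bench top; its upper face is at z = 0
- bowl (a point): middle of the foot of the clear bowl on the deck, an obstacle: 108 mm across, 118 mm tall above the deck with its white lid and lid knob; fixed to the machine
- dial_axis (a point): point of the deck on the dial's axis; axes as the housing. The dial: aluminium flange 60 mm across on a shaft, on it a blue bar grip 46 long, 14 wide, 26 mm tall, to be pinched across its 14 mm. Unpressed, the flange's upper face is 22 mm and the bar's top 48 mm above the deck. It pushes down against a soft spring (about 3 N, rising 0.4 N a mm) to a hard bottom
- red_mark (a point): centre of the red disc (13 mm across) on the deck, 42 mm from the dial's axis: the mark to set. It is mark 5 of twelve, 30 degrees apart clockwise; the others are white lines. Mark 0 lies towards the housing's -x, mark 3 towards its +y
- dial (a joint): dial angle in rad, growing clockwise from above, 0.5236 a click. At 0 the pointer (white line on the bar, red tick on the flange) points to mark 0; red mark at 2.618. Starts on mark 0, 1 or 2. It turns only while held pushed to its hard bottom (free in the last 1 mm). How deep that is, is NOT known: 3 to 11 mm; feel it as the push climbs above 9 N. A click takes 0.1 to 0.4 N m
- start (a joint): how far the green start button is pressed, in m: 0 released, 0.006 fully down (6 N), springs back
- start_top (a point): centre of the button's top face, 22 mm above the deck; z up
- silver_ring: plain silver-coloured finger ring, 24 mm across, 6 mm high, lying flat on the machine's deck; origin at the centre of its underside
- tin: small round brass tin, 36 mm across, 18 mm high, standing on the machine's deck; origin under its centre

How it is judged:
By the outcome, as a careful person would: the job done as asked, in the order asked, and still so for the second after the job is handed in, with the robot touching nothing.
It also fails if it takes over 72 s, if anything falls off the work surface, if the arm or the gripper's body presses on something with over 40 N, if the wrist force passes 120 N, or if a joint passes its speed limit or range.

## Working session

There is one attempt and no reset: what is moved stays moved. The work goes in short steps, Python scripts to look and compute and a shell command to move; the robot and the scene stay as the last step left them, time stands still between calls to the robot, and variables do not carry over. Pictures are saved under pics/ and viewed, at most 10 in all, crops included, and the job is handed in when it is done.

```bash
mkdir -p pics; cat > h.py <<'E'
import numpy as np, cv2, json
from workcell import env
def snap(n,f):
    im=env.get_image(n); cv2.imwrite('pics/'+f+'.png',im['frame'][:,:,::-1])
    np.savez('pics/'+f+'.npz',**{k:np.array(v) for k,v in im.items()})
    return im
def K(im):
    f=200/np.tan(np.radians(float(im['fovy']))/2)
    return np.array([[f,0,float(im['cx'])],[0,f,float(im['cy'])],[0,0,1]])
def ray(im,uv,z):
    p=cv2.undistortPoints(np.array([[uv]],float),K(im),np.array(im['D'],float))[0,0]
    d=np.array(im['rotation'])@np.array([p[0],-p[1],-1]); e=np.array(im['eye'])
    return e+d*(z-e[2])/d[2]
def proj(im,P):
    c=(np.array(P)-im['eye'])@np.array(im['rotation'])
    c=c*[1,-1,-1]
    return cv2.projectPoints(c.reshape(-1,1,3),np.zeros(3),np.zeros(3),K(im),np.array(im['D'],float))[0][:,0]
E
python3 - <<'E'
from h import *
a=snap('top','top0');b=snap('side','side0')
for i in (a,b): print(i['eye'],np.round(i['rotation'],3).tolist(),i['fovy'],i['D'])
s=env.observe();print({k:np.round(v,3).tolist() for k,v in s.items()})
E
```

```text
[0.45930575 0.06427634 0.96466015] [-0.696, -0.017, 0.044, 0.716] 49.683662292460994 [-0.05701057  0.          0.          0.          0.        ]
[ 0.32430298 -0.48970494  0.49688293] [0.866, 0.455, -0.088, -0.188] 49.988464983588614 [0.02293614 0.         0.         0.         0.        ]
{'clock': 0.1, 'joint_pos': [-0.832, 0.041, 0.084, -0.0, -1.616, -0.334], 'qvel': [0.0, -0.0, 0.004, 0.001, -0.0, 0.001], 'effort': [-0.004, -36.934, 34.828, 6.952, -0.005, 0.0], 'tcp_pos': [0.236, -0.551, 0.23], 'ee_rot': [-0.0, -0.201, 0.98, 0.001], 'ft_force': [0.366, 0.074, 0.621], 'wrist_torque': [0.019, -0.024, -0.006], 'grip_force': 0.0, 'gripper_width': 0.085}
```

View pics/top0.png

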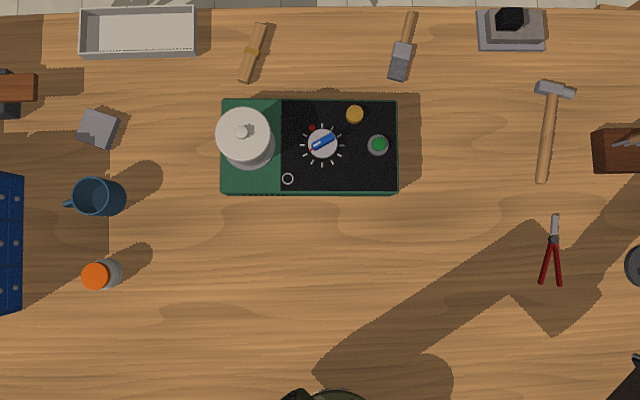

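View pics/side0.png

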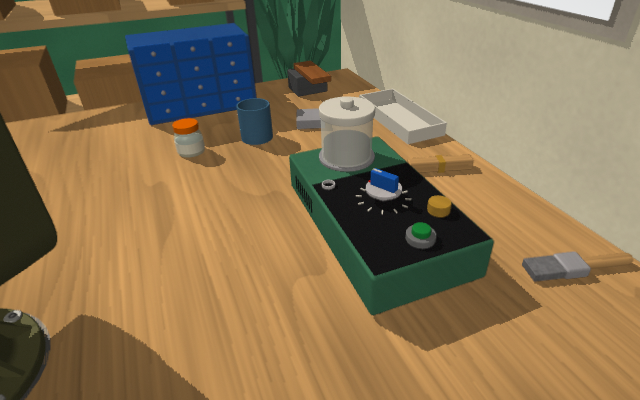

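The top view shows the dial at (322,145), red dot (312,128), button (378,145), tin (354,114), ring (288,179) and bowl (245,133). The bar seems to point lower-left, at mark 2. Next I'll localise these and zoom in.

```bash
python3 - <<'E'
from h import *
L=dict(np.load('pics/top0.npz'));fr=L['frame'].astype(int);S=dict(np.load('pics/side0.npz'))
def cen(m,box,fr=fr):
    u0,v0,u1,v1=box; y,x=np.nonzero(m[v0:v1,u0:u1]); return (x.mean()+u0,y.mean()+v0),len(x)
R,G,B=fr[...,0],fr[...,1],fr[...,2]
red=cen((R>110)&(G<60)&(B<60),(300,118,320,138))
btn=cen((G>90)&(R<60),(364,132,392,158))
blue=cen((B>110)&(R<90),(300,125,345,165))
tin=cen((R>130)&(B<90),(340,100,368,128))
print(red,btn,blue,tin)
for n,c,z in(('red',red,.085),('btn',btn,.107),('bar',blue,.128),('tin',tin,.1)): print(n,ray(L,c[0],z))
print('ring',ray(L,(288,179),.088))
f2=S['frame'].astype(int);R,G,B=f2[...,0],f2[...,1],f2[...,2]
b2=cen((G>90)&(R<60),(405,215,440,250),f2);print('side btn',b2,ray(S,b2[0],.107))
# fit x,y,yaw with corners of the deck
cor=[(398,100),(397,194)]
a=cv2.resize(L['frame'][90:200,210:410,::-1],None,fx=4,fy=4,interpolation=cv2.INTER_CUBIC);cv2.imwrite('pics/z.png',a)
E
```

```text
((np.float64(nan), np.float64(nan)), 0) ((np.float64(378.5241935483871), np.float64(143.68548387096774)), 124) ((np.float64(323.35820895522386), np.float64(139.8134328358209)), 134) ((np.float64(354.35981308411215), np.float64(113.26168224299066)), 214)<stdin>:4: RuntimeWarning: Mean of empty slice.
  ret = ret.dtype.type(ret / rcount)
Traceback (most recent call last):
  File "h.py", line 12, in ray
    d=np.array(im['rotation'])@np.array([p[0],-p[1],-1]); e=np.array(im['eye'])
      ~~~~~~~~~~~~~~~~~~~~~~~~^~~~~~~~~~~~~~~~~~~~~~~~~~
ValueError: matmul: Input operand 1 has a mismatch in its core dimension 0, with gufunc signature (n?,k),(k,m?)->(n?,m?) (size 3 is different from 4)
```

```bash
cat >> h.py <<'E'
from scipy.spatial.transform import Rotation as Ro
_ray,_proj=ray,proj
def fix(im):
    r=np.array(im['rotation'])
    return {**im,'rotation':Ro.from_quat(r[[1,2,3,0]]).as_matrix() if r.size==4 else r}
def ray(im,uv,z): return _ray(fix(im),uv,z)
def proj(im,P): return _proj(fix(im),P)
E
python3 - <<'E'
from h import *
L=dict(np.load('pics/top0.npz'));fr=L['frame'].astype(int);S=dict(np.load('pics/side0.npz'))
def cen(m,box):
    u0,v0,u1,v1=box; y,x=np.nonzero(m[v0:v1,u0:u1]); return (x.mean()+u0,y.mean()+v0),len(x)
R,G,B=fr[...,0],fr[...,1],fr[...,2]
red=cen((R>90)&(R>2*G)&(R>2*B),(304,120,320,134))
btn=cen((G>90)&(R<60),(364,132,392,158))
blue=cen((B>110)&(R<90),(300,125,345,165))
tin=cen((R>130)&(B<90),(340,100,368,128))
for n,c,z in(('red',red,.085),('btn',btn,.107),('bar',blue,.133),('tin',tin,.103)): print(n,np.round(c[0],1),c[1],ray(L,c[0],z).round(4))
print('ring',ray(L,(288,179),.088).round(4))
f2=S['frame'].astype(int);R,G,B=f2[...,0],f2[...,1],f2[...,2]
b2=cen((G>90)&(R<60),(405,215,440,250));print('side btn',b2,ray(S,b2[0],.107).round(4))
a=cv2.resize(L['frame'][90:200,210:410,::-1],None,fx=4,fy=4,interpolation=cv2.INTER_CUBIC);cv2.imwrite('pics/z.png',a)
E
```

```text
red [311.5 127.1] 24 [0.6733 0.0319 0.085 ]
btn [378.5 143.7] 124 [ 0.631  -0.1024  0.107 ]
bar [323.4 139.8] 134 [0.6358 0.0111 0.133 ]
tin [354.4 113.3] 214 [ 0.6961 -0.0561  0.103 ]
ring [0.5658 0.0831 0.088 ]
side btn ((np.float64(420.5105263157895), np.float64(228.53157894736842)), 190) [ 0.6282 -0.1048  0.107 ]
```

View pics/z.png

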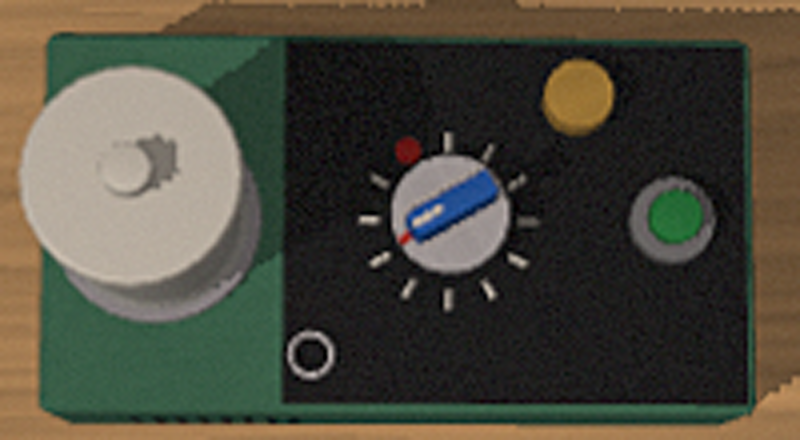

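The white line and red tick point to mark 2, so I need three clicks (90°) clockwise. I'm moving over to the dial while refining the unit pose.

```bash

python3 -m handwheel '0.6 -1 0.6 0 0;0.6 -1 0.6 0 0;0.6 -1 0.6 0 0;0.6 -1 0.6 0 0;0.6 -1 0.6 0 0;0.6 -1 0.6 0 0;0.6 -1 0.6 0 0;0.6 -1 0.6 0 0'
python3 -m handwheel '0.6 -1 0.6 0 0;0.6 -1 0.6 0 0;0.6 -1 0.6 0 0;0.6 -1 0.6 0 0;0.6 -1 0.6 0 0;0.6 -1 0.6 0 0;0.6 -1 0.6 0 0;0.6 -1 0.6 0 0' | tail -1
python3 - <<'E'
from h import *
L=dict(np.load('pics/top0.npz'))
for p in ((370,219),(528,222),(448,299),(448,142),(408,150)):
    print(ray(L,(210+p[0]/4-.4,90+p[1]/4-.4),.085).round(4))
for p in ((410,226),(492,181)): print('bar',ray(L,(210+p[0]/4-.4,90+p[1]/4-.4),.133).round(4))
s=env.observe();print({k:np.round(s[k],3).tolist() for k in('clock','tcp_pos','ee_rot','joint_pos')})
E
```

```text
clock: 0.77
tcp_pos: [0.3734, -0.361, 0.2309]
ee_rot: [-0.0, -0.201, 0.98, 0.0]
ft_force: [0.2, -1.5, -0.5]
gripper_width: 0.0516
grip_force: 0.0
grip_force: 0.0
[0.6374 0.0523 0.085 ]
[ 0.6341 -0.0294  0.085 ]
[0.5948 0.0133 0.085 ]
[0.6772 0.0107 0.085 ]
[0.6733 0.0317 0.085 ]
bar [0.6238 0.0336 0.133 ]
bar [ 0.6453 -0.0073  0.133 ]
{'clock': 1.433, 'tcp_pos': [0.51, -0.172, 0.231], 'ee_rot': [-0.0, -0.201, 0.98, 0.0], 'joint_pos': [0.048, -0.124, -0.075, -0.0, -1.62, -1.214]}
```

```bash

python3 -m handwheel '0.45 -0.944 0.596 0 0;0.45 -0.944 0.596 0 0;0.45 -0.944 0.596 0 0;0.45 -0.944 0.596 0 0;0.45 -0.944 0.596 0 0;0.45 -0.944 0.596 0 0;0.45 -0.944 0.596 0 0;0.45 -0.944 0.596 0 0' | head -3
python3 -m handwheel '0.45 0 0 0 -1;0.45 0 0 0 -1;0.45 0 0 0 -1;0.45 0 0 0 -1;0.45 0 0 0 -1;0.45 0 0 0 -1;0.45 0 0 0 -1;0.45 0 0 0 -1' | head -3
python3 -m handwheel '0.45 0 0 0 -1;0.45 0 0 0 -1;0.45 0 0 0 -1;0.45 0 0 0 -1;0.45 0 0 0 -1;0.45 0 0 0 -1;0.45 0 0 0 -1;0.45 0 0 0 -0.8' | head -3
python3 - <<'E'
from h import *
w=snap('wrist','w1'); s=env.observe();print({k:np.round(s[k],4).tolist() for k in('clock','tcp_pos','ee_rot','joint_pos','ft_force','gripper_width')})
M=Ro.from_quat(np.array(s['ee_rot'])[[1,2,3,0]]).as_matrix();print(M.round(3), w['eye'])
for n,P in (('axis flange',[.636,.012,.107]),('axis top',[.636,.012,.133]),('red',[.6735,.0318,.085]),('btn',[.632,-.103,.107])): print(n,proj(w,P).round(1))
E
```

```text
clock: 2.1
tcp_pos: [0.6365, 0.0119, 0.2307]
ee_rot: [-0.0, -0.201, 0.98, 0.0]
clock: 2.77
tcp_pos: [0.6359, 0.0107, 0.2306]
ee_rot: [-0.0, -0.584, 0.812, 0.0]
clock: 3.43
tcp_pos: [0.6359, 0.0107, 0.2306]
ee_rot: [0.0, 0.859, -0.513, -0.0]
{'clock': 3.4833, 'tcp_pos': [0.6359, 0.0106, 0.2306], 'ee_rot': [0.0003, 0.8595, -0.5111, -0.0005], 'joint_pos': [0.3306, 0.1368, 0.1866, -0.0004, -1.6216, 0.1672], 'ft_force': [0.4763, -0.6575, 0.066], 'gripper_width': 0.0383}
[[ 0.477 -0.879 -0.001]
 [-0.879 -0.477  0.   ]
 [-0.001  0.001 -1.   ]] [ 0.67507723 -0.06339618  0.37268411]
axis flange [[314.7 193.5]]
axis top [[314.5 204.2]]
red [[266.3 185.5]]
btn [[394.   63.7]]
```

View pics/w1.png

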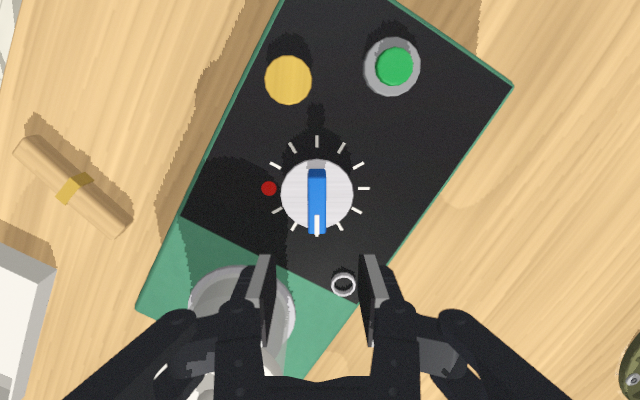

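Flange, bar and fingers line up in the wrist view: bar at column 316, fingers centred at 316, red dot at (268,188). Next: descend around the bar.

```bash

python3 -m handwheel '0.45 -0.06 0.01 0.6 0;0.45 0 0 0.7 0;0.45 0 0 0.7 0;0.45 0 0 0.7 0;0.45 0 0 0.6 0;0.45 0 0 0.5 0;0.45 0 0 0.4 0;0.45 0 0 0.3 0' 
python3 -m handwheel '0.45 0 0 0.16 0;0.45 0 0 0.08 0;0.45 0 0 0.08 0;0.45 0 0 0 0' 30
python3 - <<'E'
from h import *
snap('side','s2');L=np.load('pics/s2.npz')['frame'][120:280,280:480,::-1];cv2.imwrite('pics/s2z.png',cv2.resize(L,None,fx=3.5,fy=3.5,interpolation=cv2.INTER_CUBIC))
E
```

```text
clock: 4.15
tcp_pos: [0.6348, 0.0118, 0.1175]
ee_rot: [0.0, 0.857, -0.515, -0.0]
ft_force: [0.5, 0.1, -1.2]
gripper_width: 0.0383
grip_force: 0.0
clock: 4.48
tcp_pos: [0.6353, 0.0118, 0.1111]
ee_rot: [-0.0, 0.857, -0.515, 0.0]
ft_force: [1.1, -0.0, -0.3]
gripper_width: 0.0382
grip_force: 0.0
```

View pics/s2z.png

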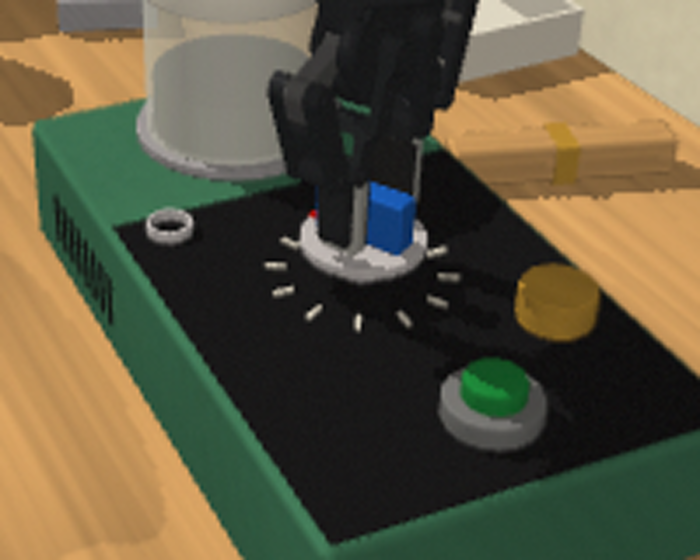

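Fingers straddle the bar on either side, just above the flange, clear of the ring, tin and button. Next I grip lightly.

```bash

python3 -m handwheel '0.3 0 0 0 0;0.24 0 0 0 0;0.2 0 0 0 0;0.17 0 0 0 0;0.14 0 0 0 0;0.1 0 0 0 0;0.1 0 0 0 0;0.1 0 0 0 0' 24
python3 -m handwheel '0.1 0 0 0 0;0.1 0 0 0 0;0.1 0 0 0 0' 
```

```text
clock: 5.2
tcp_pos: [0.6355, 0.0119, 0.1112]
ee_rot: [-0.0, 0.857, -0.515, 0.0]
ft_force: [2.4, 1.2, 2.1]
gripper_width: 0.0136
grip_force: 26.5
clock: 5.45
tcp_pos: [0.6355, 0.0119, 0.1112]
ee_rot: [-0.0, 0.857, -0.515, 0.0]
ft_force: [2.1, 0.7, 2.3]
gripper_width: 0.0132
grip_force: 26.6
```

```bash
p(){ grep -E 'tcp_pos|ft_f|grip_f|width'; }
python3 -m handwheel '0.1 0 0 0.04 0;0.1 0 0 0.04 0;0.1 0 0 0 0' | p
python3 -m handwheel '0.1 0 0 0.04 0;0.1 0 0 0 0' | p
```

```text
tcp_pos: [0.6355, 0.0118, 0.1097]
ft_force: [1.4, 1.3, 4.2]
gripper_width: 0.0133
grip_force: 26.8
tcp_pos: [0.6355, 0.0119, 0.1087]
ft_force: [1.8, 2.2, 5.0]
gripper_width: 0.0131
grip_force: 26.9
```

```bash
p(){ grep -E 'tcp_pos|ft_f|grip_f'; }
python3 -m handwheel '0.1 0 0 0.04 0;0.1 0 0 0 0' | p
python3 -m handwheel '0.1 0 0 0.04 0;0.1 0 0 0 0' | p
```

```text
tcp_pos: [0.6355, 0.0119, 0.1078]
ft_force: [1.1, 0.5, 5.2]
grip_force: 27.0
tcp_pos: [0.6355, 0.0118, 0.107]
ft_force: [1.2, 1.1, 5.9]
grip_force: 27.0
```

```bash
p(){ grep -E 'tcp_pos|ft_f|grip_f'; }
python3 -m handwheel '0.1 0 0 0.04 0;0.1 0 0 0 0' | p
```

```text
tcp_pos: [0.6355, 0.0118, 0.106]
ft_force: [0.8, 1.9, 5.8]
grip_force: 27.1
```

```bash
p(){ grep -E 'tcp_pos|ft_f|grip_f'; }
python3 -m handwheel '0.1 0 0 0.04 0;0.1 0 0 0 0' | p
python3 -m handwheel '0.1 0 0 0.02 0;0.1 0 0 0 0' | p
```

```text
tcp_pos: [0.6355, 0.0118, 0.1051]
ft_force: [-0.6, 0.1, 6.7]
grip_force: 27.1
tcp_pos: [0.6355, 0.0118, 0.1048]
ft_force: [0.0, 1.0, 7.0]
grip_force: 27.3
```

```bash
p(){ grep -E 'tcp_pos|ft_f|grip_f'; }
python3 -m handwheel '0.1 0 0 0.02 0;0.1 0 0 0 0' | p
```

```text
tcp_pos: [0.6355, 0.0118, 0.1045]
ft_force: [-0.8, 1.5, 7.1]
grip_force: 27.3
```

```bash
p(){ grep -E 'tcp_pos|ft_f|grip_f'; }
python3 -m handwheel '0.1 0 0 0.02 0;0.1 0 0 0 0' | p
```

```text
tcp_pos: [0.6355, 0.0118, 0.104]
ft_force: [-0.0, 1.0, 7.8]
grip_force: 27.4
```

```bash
p(){ grep -E 'tcp_pos|ft_f|grip_f'; }
python3 -m handwheel '0.1 0 0 0.02 0;0.1 0 0 0 0;0.1 0 0 0 0' | p
```

```text
tcp_pos: [0.6355, 0.0118, 0.1035]
ft_force: [-0.6, 2.2, 7.8]
grip_force: 27.4
```

```bash
p(){ grep -E 'tcp_pos|ft_f|grip_f'; }
python3 -m handwheel '0.1 0 0 0.02 0;0.1 0 0 0 0;0.1 0 0 0 0' | p
```

```text
tcp_pos: [0.6355, 0.0118, 0.103]
ft_force: [-0.7, 2.0, 8.6]
grip_force: 27.4
```

```bash
p(){ grep -E 'tcp_pos|ft_f|grip_f'; }
python3 -m handwheel '0.1 0 0 0.02 0;0.1 0 0 0 0;0.1 0 0 0 0' | p
```

```text
tcp_pos: [0.6355, 0.0118, 0.1026]
ft_force: [-1.9, 0.9, 8.6]
grip_force: 27.4
```

```bash
p(){ grep -E 'tcp_pos|ft_f|grip_f'; }
python3 -m handwheel '0.1 0 0 0.02 0;0.1 0 0 0 0;0.1 0 0 0 0' | p
```

```text
tcp_pos: [0.6355, 0.0118, 0.1024]
ft_force: [-1.2, 1.9, 9.8]
grip_force: 27.6
```

```bash
p(){ grep -E 'tcp_pos|ft_f|grip_f'; }
python3 -m handwheel '0.1 0 0 0.02 0;0.1 0 0 0 0;0.1 0 0 0 0' | p
```

```text
tcp_pos: [0.6356, 0.0118, 0.1024]
ft_force: [-2.6, 1.3, 12.0]
grip_force: 27.8
```

```bash
p(){ grep -E 'tcp_pos|ft_f|grip_f'; }
python3 -m handwheel '0.1 0 0 0.02 0;0.1 0 0 0 0;0.1 0 0 0 0' | p
```

```text
tcp_pos: [0.6356, 0.0118, 0.1022]
ft_force: [-3.2, 2.3, 13.0]
grip_force: 28.1
```

The dial bottomed at about 9 mm (13 N). Now turn in steps, watching forces.

```bash
p(){ grep -E 'tcp_pos|ft_f|grip|rot'; }
python3 -m handwheel '0.1 0 0 0 0.6;0.1 0 0 0 0.6;0.1 0 0 0 0.6;0.1 0 0 0 0.6;0.1 0 0 0 0.6' | p
python3 - <<'E'
from h import *
s=env.observe();print(np.round(s['wrist_torque'],3),s['joint_pos'][5])
E
```

```text
tcp_pos: [0.6352, 0.0113, 0.1021]
ee_rot: [-0.0, 0.765, -0.644, 0.001]
ft_force: [-5.2, 1.1, 13.0]
gripper_width: 0.0134
grip_force: 28.5
[0.244 1.954 0.093] -0.1614735485840239
```

```bash
p(){ grep -E 'tcp_pos|ft_f|grip|rot'; }
python3 -m handwheel '0.1 0 0 0 0.5;0.1 0 0 0 0.5;0.1 0 0 0 0.5;0.1 0 0 0 0.5;0.1 0 0 0 0' | p
python3 - <<'E'
from h import *
s=env.observe();print(np.round(s['wrist_torque'],3),s['joint_pos'][5])
E
```

```text
tcp_pos: [0.6347, 0.0114, 0.1021]
ee_rot: [-0.0, -0.694, 0.72, -0.0]
ft_force: [-6.6, 2.5, 14.2]
gripper_width: 0.0134
grip_force: 28.5
[ 0.427  2.42  -0.118] -0.37080432839353333
```

```bash
p(){ grep -E 'tcp_pos|ft_f|grip|rot'; }
python3 -m handwheel '0.1 -0.015 0.04 0 0;0.1 0 0 0 0.6;0.1 0 0 0 0.6;0.1 0 0 0 0.6;0.1 0 0 0 0.6;0.1 0 0 0 0.6;0.1 0 0 0 0' | p
python3 - <<'E'
from h import *
s=env.observe();print(np.round(s['wrist_torque'],3),s['joint_pos'][5])
E
```

```text
tcp_pos: [0.6342, 0.0117, 0.102]
ee_rot: [0.0, -0.572, 0.82, -0.001]
ft_force: [-3.4, 1.2, 12.7]
gripper_width: 0.0136
grip_force: 28.5
[ 0.397  1.522 -0.171] -0.6867356862443019
```

```bash
p(){ grep -E 'tcp_pos|ft_f|grip|rot'; }
python3 -m handwheel '0.1 0 0 0 0.5;0.1 0 0 0 0.5;0.1 0 0 0 0.5;0.1 0 0 0 0.5;0.1 0 0 0 0' | p
python3 - <<'E'
from h import *
s=env.observe();print(np.round(s['wrist_torque'],3),s['joint_pos'][5])
E
```

```text
tcp_pos: [0.6338, 0.0118, 0.102]
ee_rot: [0.0, -0.484, 0.875, -0.0]
ft_force: [-6.2, 1.4, 13.3]
gripper_width: 0.0133
grip_force: 28.5
[ 0.448  2.275 -0.008] -0.8954872211756868
```

```bash
p(){ grep -E 'tcp_pos|ft_f|grip|rot'; }
python3 -m handwheel '0.1 0.014 0.038 0 0;0.1 0 0 0 0.6;0.1 0 0 0 0.6;0.1 0 0 0 0.6;0.1 0 0 0 0.6;0.1 0 0 0 0.6;0.1 0 0 0 0' | p
python3 -m handwheel '0.1 0 0 0 0.5;0.1 0 0 0 0.5;0.1 0 0 0 0.5;0.1 0 0 0 0.4;0.1 0 0 0 0' | p
python3 - <<'E'
from h import *
s=env.observe();print(np.round(s['wrist_torque'],3),s['joint_pos'][5])
w=snap('wrist','w3');cv2.imwrite('pics/w3z.png',cv2.resize(w['frame'][100:300,200:430,::-1],None,fx=2.5,fy=2.5,interpolation=cv2.INTER_CUBIC))
E
```

```text
tcp_pos: [0.6334, 0.0123, 0.1019]
ee_rot: [0.001, -0.341, 0.94, -0.0]
ft_force: [-3.7, 1.4, 12.5]
gripper_width: 0.0134
grip_force: 28.4
tcp_pos: [0.6333, 0.0126, 0.1019]
ee_rot: [0.001, -0.246, 0.969, -0.0]
ft_force: [-4.2, 2.2, 12.4]
gripper_width: 0.013
grip_force: 28.4
[ 0.918  1.676 -0.026] -1.409087638072341
```

View pics/w3z.png

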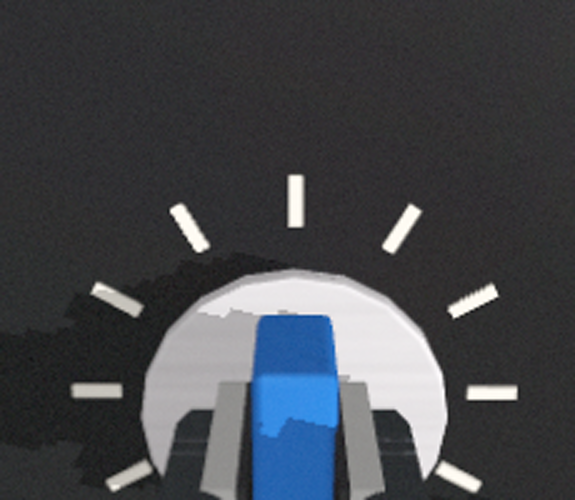

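The bar is in line with the mark opposite red and its tail points at the top mark (295,200). I'm letting the dial rise slowly while still holding it.

```bash
p(){ grep -E 'tcp_pos|ft_f|grip|rot'; }
python3 -m handwheel '0.1 0 0 -0.06 0;0.1 0 0 -0.06 0;0.1 0 0 -0.06 0;0.1 0 0 -0.06 0;0.1 0 0 -0.06 0;0.1 0 0 -0.06 0;0.1 0 0 -0.06 0;0.1 0 0 -0.04 0' | p
python3 -m handwheel '0.1 0 0 0 0;0.1 0 0 0 0;0.15 0 0 0 0;0.2 0 0 0 0;0.3 0 0 0 0;0.4 0 0 0 0;0.45 0 0 0 0;0.45 0 0 0 0' | p
```

```text
tcp_pos: [0.6331, 0.0126, 0.1105]
ee_rot: [-0.0, -0.247, 0.969, 0.0]
ft_force: [2.5, 2.5, -0.3]
gripper_width: 0.0133
grip_force: 26.6
tcp_pos: [0.6329, 0.0121, 0.1105]
ee_rot: [-0.0, -0.247, 0.969, -0.0]
ft_force: [0.1, 0.1, -0.0]
gripper_width: 0.0384
grip_force: 0.0
```

```bash
p(){ grep -E 'tcp_pos|ft_f|grip|rot'; }
python3 -m handwheel '0.45 0 0 -0.4 0;0.45 0 0 -0.8 0;0.45 0 0 -0.8 0;0.45 0 0 -0.8 0;0.45 0 0 -0.8 0;0.45 0 0 0 0' | p
python3 -m handwheel '0.3 0.46 -0.8 0 0;0.2 0.46 -0.8 0 0;0.1 0.46 -0.8 0 0;0 0.46 -0.8 0 0;0 0.46 -0.8 0 0;0 0 0 0 0;0 0 0 0 0' 24 | p
python3 - <<'E'
from h import *
t=snap('top','t4');w=snap('wrist','w4')
a=cv2.resize(t['frame'][95:195,270:400,::-1],(520,400),interpolation=cv2.INTER_CUBIC)
b=cv2.resize(w['frame'][:,:,::-1],(640,400))[:, :]
cv2.imwrite('pics/c4.png',cv2.resize(np.hstack([a,b]),(800,276),interpolation=cv2.INTER_AREA))
fr=t['frame'].astype(int);R,G,B=fr[...,0],fr[...,1],fr[...,2]
m=(R>90)&(R>2*G)&(R>2*B);y,x=np.nonzero(m[120:134,304:318]);print('red',x.mean()+304,y.mean()+120)
fr=w['frame'].astype(int);R,G,B=fr[...,0],fr[...,1],fr[...,2]
y,x=np.nonzero((G>100)&(R<90)&(B<G*.7));print('wrist green',len(x),x.mean(),y.mean(),proj(w,[.6315,-.1035,.107]))
s=env.observe();print(np.round(s['tcp_pos'],4))
E
```

```text
tcp_pos: [0.6348, 0.012, 0.2072]
ee_rot: [0.004, -0.247, 0.969, -0.001]
ft_force: [0.2, -0.2, 1.2]
gripper_width: 0.0383
grip_force: 0.0
tcp_pos: [0.6304, -0.104, 0.2012]
ee_rot: [0.0, -0.246, 0.969, -0.0]
ft_force: [0.7, 0.0, -0.6]
gripper_width: -0.0001
grip_force: 0.0
red nan nan
wrist green 1076 318.3717472118959 202.1635687732342 [[316.14306701 205.74359342]]
[ 0.6306 -0.1026  0.201 ]<stdin>:7: RuntimeWarning: Mean of empty slice.
  ret = ret.dtype.type(ret / rcount)
```

View pics/c4.png

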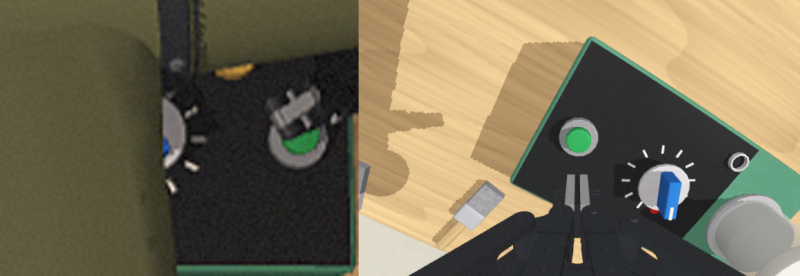

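The left half shows the fingers over the button. The right half shows the bar pointing towards the red dot at about (653,211), so I'll check the bar angle with a projected overlay.

```bash
python3 - <<'E'
from h import *
w=dict(np.load('pics/w4.npz'));im=w['frame'][:,:,::-1].copy()
ax=np.array([.635,.0115,0]);yaw=np.radians(-2)
def at(m,r,z):
    a=np.radians(180-30*m)+yaw; return ax+[r*np.cos(a),r*np.sin(a),z]
b=im[120:345,430:600];k=4
b=cv2.resize(b,None,fx=2.6,fy=2.6,interpolation=cv2.INTER_CUBIC)
for m,c in((4,(0,255,255)),(5,(255,0,255)),(6,(255,255,0))):
    for r,z in((23,.133),(29,.107),(42,.085)):
        u=(proj(w,at(m,r/1000,z))[0]-[430,120])*2.6; cv2.circle(b,(int(u[0]),int(u[1])),4,c,-1 if m==5 else 1)
cv2.imwrite('pics/ov.png',b)
E
```

```text
(no output)
```

View pics/ov.png

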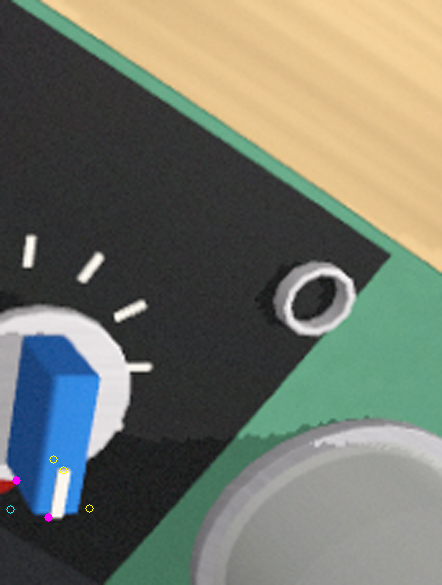

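```bash
python3 - <<'E'
from h import *
w=dict(np.load('pics/w4.npz'))
g=lambda u,z:ray(w,(430+u[0]/2.6,120+u[1]/2.6),z)
for A,B in(((58,514),(76,376)),((79,513),(99,377))):
    a,b=g(A,.133),g(B,.133);d=a-b;print(a.round(4),b.round(4),'mid',((a+b)/2).round(4),'len',np.linalg.norm(d).round(4),'mark',(180-2-np.degrees(np.arctan2(d[1],d[0])))/30)
for p in((30,252),(92,268),(130,310)): 
    d=g(p,.085)-[.635,.0115,.085]; print('mk',(178-np.degrees(np.arctan2(d[1],d[0])))/30)
print('ring',g((315,298),.088))
E
```

```text
[0.6529 0.024  0.133 ] [0.6139 0.0012 0.133 ] mid [0.6334 0.0126 0.133 ] len 0.0451 mark 4.922953362985271
[0.6497 0.0293 0.133 ] [0.6112 0.007  0.133 ] mid [0.6305 0.0182 0.133 ] len 0.0445 mark 4.93400441764454
mk 11.119757520946084
mk 0.11764157466448921
mk 1.0584004443191692
ring [0.56593569 0.08562848 0.088     ]
```

The bar sits at mark 4.93, which is mark 5 within measuring error, and it is up. The ring hasn't moved. Next I press start.

```bash
p(){ grep -E 'tcp_pos|ft_f'; }
python3 -m handwheel '0 0 0 0.5 0;0 0 0 0.8 0;0 0 0 0.8 0;0 0 0 0.7 0;0 0 0 0.4 0;0 0 0 0.2 0;0 0 0 0 0' | p
python3 -m handwheel '0 0 0 0.08 0;0 0 0 0.08 0;0 0 0 0.08 0;0 0 0 0.08 0;0 0 0 0 0' | p
```

```text
tcp_pos: [0.63, -0.1025, 0.1144]
ft_force: [-0.2, 0.5, 0.6]
tcp_pos: [0.6305, -0.1029, 0.1076]
ft_force: [0.0, 0.1, -0.3]
```

```bash
p(){ grep -E 'tcp_pos|ft_f'; }
python3 -m handwheel '0 0 0 0.06 0;0 0 0 0.06 0;0 0 0 0 0' | p
```

```text
tcp_pos: [0.6307, -0.103, 0.1052]
ft_force: [-1.1, 0.5, 3.1]
```

```bash
p(){ grep -E 'tcp_pos|ft_f'; }
python3 -m handwheel '0 0 0 0.04 0;0 0 0 0.04 0;0 0 0 0 0' | p
```

```text
tcp_pos: [0.6307, -0.103, 0.1032]
ft_force: [-0.9, -0.4, 3.7]
```

```bash
p(){ grep -E 'tcp_pos|ft_f'; }
python3 -m handwheel '0 0 0 0.04 0;0 0 0 0.04 0;0 0 0 0 0' | p
```

```text
tcp_pos: [0.6307, -0.103, 0.1012]
ft_force: [-2.0, 1.4, 6.0]
```

```bash
p(){ grep -E 'tcp_pos|ft_f'; }
python3 -m handwheel '0 0 0 0.04 0;0 0 0 0.02 0;0 0 0 0 0' | p
```

```text
tcp_pos: [0.6307, -0.103, 0.1011]
ft_force: [-4.5, 1.2, 10.1]
```

```bash
p(){ grep -E 'tcp_pos|ft_f'; }
python3 -m handwheel '0 0 0 0.02 0;0 0 0 0.02 0;0 0 0 0 0' | p
```

```text
tcp_pos: [0.6308, -0.1031, 0.101]
ft_force: [-6.0, 2.2, 12.9]
```

The button has bottomed: no more travel, and the force has risen to 13 N. I'll retract and check.

```bash

python3 -m handwheel '0 0 0 -0.2 0;0 0 0 -0.2 0;0 0 0 -0.4 0;0 0 0 -0.8 0;0 0 0 -0.8 0;0 0 0 -0.8 0;0 0 0 -0.8 0;0 0 0 0 0'
python3 - <<'E'
from h import *
w=snap('wrist','w5')
cv2.imwrite('pics/w5b.png',w['frame'][:,:,::-1])
a,b=np.load('pics/w4.npz')['frame'].astype(int),w['frame'].astype(int)
print(np.abs(a-b).mean())
E
```

```text
clock: 16.85
tcp_pos: [0.632, -0.1034, 0.2033]
ee_rot: [0.003, -0.247, 0.969, -0.001]
ft_force: [0.1, -0.6, 0.9]
gripper_width: -0.0
grip_force: 0.0
6.1070625
```

View pics/w5b.png

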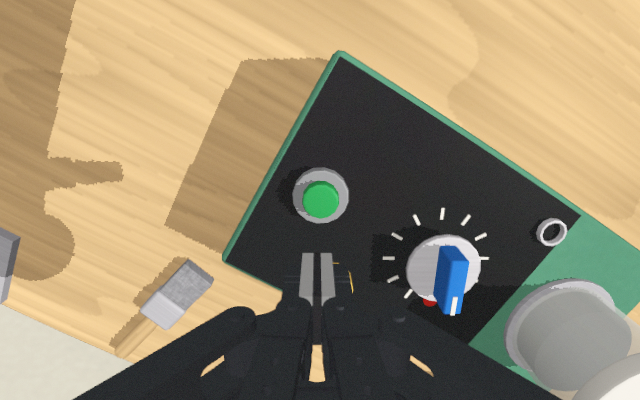

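The robot is clear of the machine. The dial bar points to the red dot at (430,302), the ring at (552,232) and the tin behind the fingers are in place, and the button at (320,200) is back up. I'm handing in the job.

```bash
python3 -c "
from workcell import env
print(env.close_job())"
```

```text
the job is handed in; nothing more can be done
None
```

The dial was turned three clicks clockwise from mark 2 and let up to lock at the red dot; then the start button was pressed to its stop. Press readings stayed under 15 N, and the job was handed in at about 17 s with the robot clear; the handover returned no verdict.

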